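# Uncap the bench gas outlet beside the hotplate

### The arm

A 7-joint arm with a two-finger parallel gripper is mounted at the origin on the work surface. World frame = base frame: x ahead of the robot, y to its left, z up, the work surface at z = 0. Lengths are in mm, angles in rad, forces in N, time in s.
With the tool pointing down it reaches from about 400 to 850 mm from the base axis. Payload 6.9 kg.
Tool frame: the origin (TCP) lies between the finger pads; the fingertips stand 8 mm ahead of it and the grasp point (between the pads) lies 11 mm behind it (bot.tip_reach is the distance from the TCP to the fingertips, in mm); z points along the fingers, y is the line along which they close (so a half turn about z gives the same grasp; the last joint's range is limited). The gripper opens to 85 mm and grips with 20 to 120 N. Pads are 22 mm wide; open, the fingers measure 114 mm over their backs; the gripper's body (76 mm by 85 mm) begins 54 mm behind the grasp point. The pads swing forward as they close: fully open they stand 13 mm farther back than shut.
Start: joints at [-1.216, 0.507, -0.238, 1.5, 0.126, 1.149, -0.155], TCP at [154.526, 605.585, 239.275] pointing down, gripper open.
Joint ranges: [-3.08, 3.08], [-0.24, 2.05], [-1.43, 1.35], [0, 2.5], [-1.52, 4.66], [0.17, 1.96], [-2.89, 2.89]. Speed limits (rad/s): [2.39, 2.39, 3.14, 3.14, 3.14, 3.14, 3.14].

### API

Orientations are given as a rotation vector (axis times angle).
In Python, from workcell import bot, camera, order gives the robot as it stands. The module is installed in compiled form; this text tells all that it offers.
- The arm moves only by the tool play_rows, never from a script. Its argument "increments" is a list of rows, each a list of 6 numbers: the shift along the tool's x, y, z normalised to -1 to 1, where 1 is 400 mm, then the turn, a rotation vector about the tool's x, y, z normalised to -1 to 1, where 1 is pi rad. A call has exactly 8 rows; each row shifts and turns the commanded pose from where the row before left it, along the tool's axes as they then stand; what a row does not reach is not made up. A row lasts 1/10 s, in which the tool goes at most 50 mm and 8.59 degrees, less where a joint would pass 70% of its speed; a pose out of reach is approached as far as the arm can. A call with a number of a shift or a turn outside -1 to 1 is refused whole. A call with a gripper value outside its range is refused whole. "jaw" is the gripper command: -1 is shut, 1 is fully open, values between are in proportion, set as the call begins (left out, the last holds). The fingers move at their own pace and stop on an object; "squeeze" is the grip in N (left out, the last holds). Time passes only in rows, so rows that do not move let the fingers close, or fill a call up. It gives the time, the measured TCP pose, the force, the opening and the grip force at its end, in the units of the state.
- bot.state(): the state, without advancing time (a new reading comes with each control period).
- camera(name): name is "scene" or "top"; returns a dict with "img" (384x512x3 uint8, blue, green, red), "camera_matrix" (3x3 intrinsics, pixels), "rvec" (rotation vector, rad) and "tvec" (3), from world to camera coordinates, as OpenCV has them. Camera axes: x right, y down, z forward; pixel columns grow to the right and rows downward; lengths in mm; the calibration is good to about 2 mm. A picture is of the moment at which its call begins. There is no depth.
- order.close_job(): hands the job in; it is judged then, once.
The state is a dict: "time_s": time; "q": joint angles; "qvel": joint speeds; "tau": joint torques, N m; "position": TCP position; "orientation": TCP orientation; "ft_force": force on the tool from outside, world axes, zero at the start; "ft_torque": the same for the moment, N m; "opening": opening from 0.0 (shut) to 1.0 (fully open); "finger_force": force on a finger pad.
Only numpy, scipy, OpenCV 4.12 (cv2) and the standard library are available. Lean on these libraries where they do the work, as an engineer would, in place of code of your own. Each camera call takes 0.05 s, during which the arm holds its last target. There are 200 camera calls.

### The job

Make room at the gas outlet beside the hotplate: slide the steel pot sideways along the hotplate from the ring next to the outlet to the other ring, without lifting or tipping it, and let go of it inside that ring. Then take the brass screw cap off that outlet - its thread may be left- or right-handed, so feel both ways for the one that loosens it, and unscrew it rather than pull it off - and lift it clear. Finish holding the cap still in the gripper, just above the outlet (do not put it down), and leave the spare outlet's cap and everything else on the bench alone.

Things in the scene. Friction and masses are not known exactly. Their poses are not given: they have to be found in the camera images.
- hotplate: fixed white two-place stirring hotplate, 244 mm along its y, 200 mm along its x, flat top 70 mm above the bench; origin on the bench under its middle; x points away from its control panel, y (left) to the end where the outlet stands; two printed rings on top, 86 mm across
- place_near (a point): centre of the printed ring next to the outlet, on the hotplate's top; the pot starts on it, up to 5 mm off centre
- place_far (a point): centre of the other printed ring, 150 mm along the hotplate's -y from place_near, on the hotplate's top: where the pot must go
- pot: round stainless steel pot, straight wall 64 mm across and 70 mm high, closed by a flat lid that stays on, with a small black knob (20 mm across) on top, 84 mm high in all, about 0.3 to 0.6 kg; origin at the centre of its underside, z up; grip it across its wall (best at half height; high up it can tip) or push it low; it slides easily on the hotplate's flat top
- outlet: fixed grey bench gas outlet next to the hotplate's left end, 77 to 95 mm from the near ring's centre: flange 55 mm across, column, valve knob sticking out 51 mm to its -x at 63 mm height; origin on the bench on its vertical axis; on top a shoulder 42 mm across, 105 mm above the bench, on which the cap sits, and a threaded nipple 34 mm across and 24 mm tall hidden inside the cap
- cap: brass knurled screw cap on the outlet, 44 mm across, 34 mm high, 200 g; closed at the top, origin at the centre of its open underside, z up; seated it stands 105 to 139 mm above the bench, with 1.5 mm of up-and-down play. It turns about its axis; let go, it stays at that angle. A grip of about 30 N is enough; do not force it past its stops
- seat (a point): centre of the outlet's shoulder, 105 mm above the bench, where the cap's underside rests. Coarse thread of unknown hand, drawn afresh each time: the tightening way the cap stops within 0.15 rad; the loosening way (clockwise or anticlockwise from above) it turns easily, stays captive until about 1.7 rad and stops at about 2.1 rad, where it lifts straight off; no need to raise it while turning
- spare_outlet: a second, identical gas outlet (fixed), 130 to 160 mm farther to the left; not to be used; origin as for the outlet
- spare_cap: the identical cap on the spare outlet, to be left alone; origin at the centre of its underside
- jar: bystander: white reagent jar with a dark blue lid, 80 mm across, 136 mm high, loose; origin under its middle
- amber: bystander: amber glass bottle, 60 mm across, 145 mm high, loose; origin under its middle
- vial_a: bystander: small stoppered glass bottle, 42 mm across, 90 mm high, loose; origin under its middle
- vial_b: bystander: small stoppered glass bottle, 42 mm across, 90 mm high, loose; origin under its middle
- dish: bystander: white porcelain dish, 84 mm across, 18 mm high, loose; origin under its middle
- scoop: bystander: steel spatula, 180 mm long, lying on the bench; origin under its middle
Mind the look-alikes: they are no part of the job. Leave any red look-alike of the pot alone.

How it is judged:
By the outcome, as a careful person would: the job done as asked, in the order asked, and still so for the second after the job is handed in, while the arm keeps its last pose, push and grip.
It also fails if it takes over 61 s, if anything falls off the work surface, if the arm or the gripper's body presses on something with over 40 N, if the wrist force passes 120 N, or if a joint passes its speed limit or range.

## Working session

There is one attempt and no reset: what is moved stays moved. The work goes in short steps, Python scripts to look and compute and a tool call to move; the robot and the scene stay as the last step left them, time stands still between calls to the robot, and variables do not carry over. Pictures are saved under pics/ and viewed, at most 10 in all, crops included, and the job is handed in when it is done.

Besides the shell and the picture viewer there is one more tool, called after ">>>" as name([rows], argument=value, ...), one row to a line, values as JSON. play_rows: Moves the arm, as the interface text tells. Its arguments: {"type":"object","properties":{"increments":{"type":"array"},"jaw":{"type":"number"},"squeeze":{"type":"number"}},"required":["increments"]}

```bash
mkdir -p pics
python3 - <<'E'
from workcell import bot,camera
import cv2,pickle
s=bot.state();print(s, bot.tip_reach)
d={}
for n in("scene","top"):
    c=camera(n);cv2.imwrite(f"pics/{n}0.png",cv2.resize(c["img"],(800,600),interpolation=cv2.INTER_CUBIC));d[n]=c
    print(c["camera_matrix"].tolist(),c["rvec"],c["tvec"])
pickle.dump(d,open("c0.pkl","wb"))
E
```

```text
{'time_s': 0.0, 'q': array([-1.2155099 ,  0.50833914, -0.23749273,  1.50113794,  0.12568076,
        1.14888936, -0.15478758]), 'qvel': array([ 0.00101136, -0.001469  , -0.00020503,  0.00226047,  0.00040567,
        0.00134215,  0.00065645]), 'tau': array([ 1.37339699e-03, -6.20593214e+01, -2.18644939e+00, -2.49651128e+01,
        1.26841263e-02,  1.18869916e-02,  2.54321202e-05]), 'position': array([154.46346228, 605.10778052, 238.42596761]), 'orientation': array([-3.91328953e-01, -3.11692948e+00,  2.79312408e-03]), 'ft_force': array([1.07146357, 0.37007571, 0.17627131]), 'ft_torque': array([-0.01772722,  0.01310934,  0.07453548]), 'finger_force': 0.0, 'opening': 1.0017843579224377} 8.0
[[452.34789821803605, 0.0, 256.1898638752566], [0.0, 452.34789821803605, 188.26693728815061], [0.0, 0.0, 1.0]] [ 0.6839972   2.55389205 -1.24057032] [ 458.22994274  -88.68959139 1494.92477615]
[[440.0751366886325, 0.0, 249.67602545546055], [0.0, 440.0751366886325, 193.5319142499856], [0.0, 0.0, 1.0]] [ 2.18930153 -2.17744402  0.0938764 ] [ -12.93278739  557.08317829 1475.91953566]
```

View pics/top0.png

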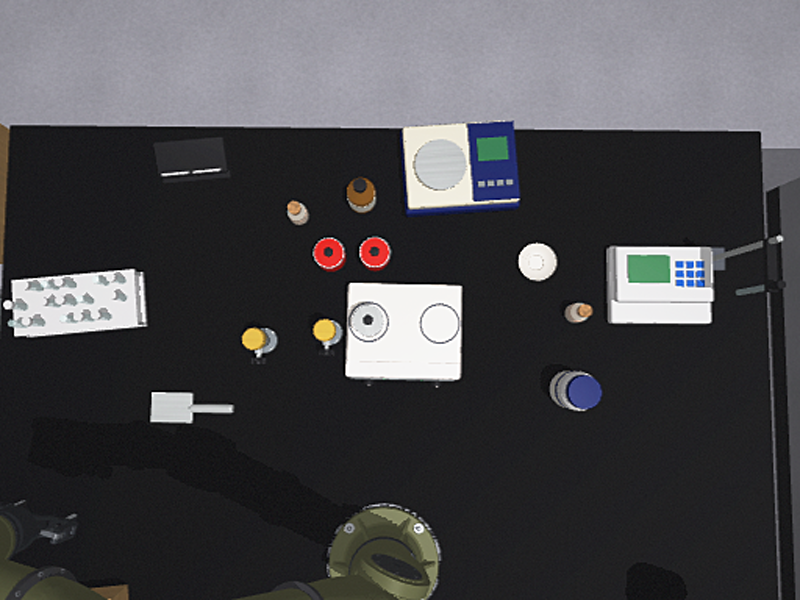

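View pics/scene0.png

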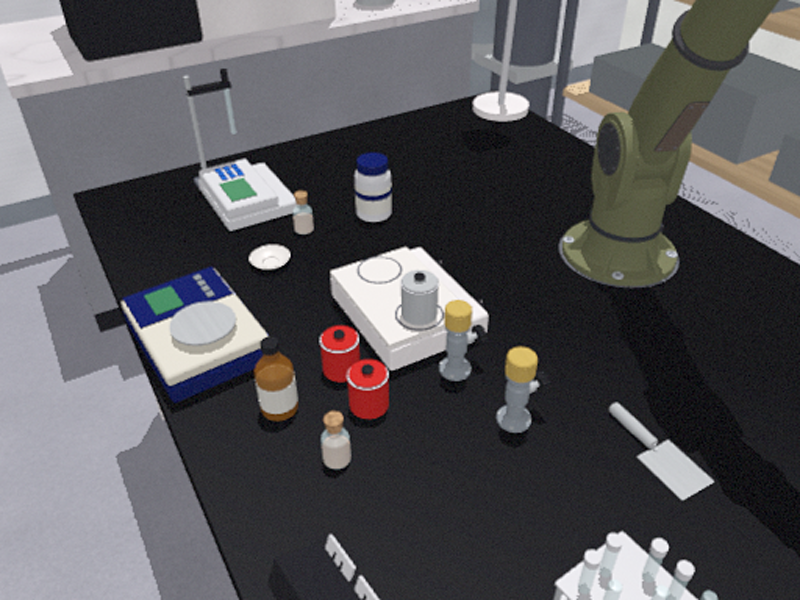

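The top view shows the outlet cap at about (324,330), the spare cap at (255,338), the pot at (368,320), the empty ring at (439,323), and the red look-alikes at (329,252) and (375,252). The scene view shows the same layout. Next I'll measure these.

```bash
cat > h.py <<'E'
import cv2,numpy as np
def ray(c,uv,z):
    R=cv2.Rodrigues(np.array(c["rvec"],float))[0];t=np.array(c["tvec"],float).ravel()
    p=cv2.undistortPoints(np.array([[uv]],float),c["camera_matrix"],None).ravel()
    o=-R.T@t;d=R.T@np.array([p[0],p[1],1.]);return o+d*(z-o[2])/d[2]
def proj(c,P):
    return cv2.projectPoints(np.array(P,float).reshape(-1,3),np.array(c["rvec"],float),np.array(c["tvec"],float),c["camera_matrix"],None)[0].reshape(-1,2)
E
python3 - <<'E'
import pickle,cv2,numpy as np
from h import *
d=pickle.load(open("c0.pkl","rb"));c=d["top"];im=c["img"].astype(int)
b,g,r=im[...,0],im[...,1],im[...,2]
m=((r>150)&(g>100)&(b<100)).astype(np.uint8)
n,l,st,ce=cv2.connectedComponentsWithStats(m)
for i in range(1,n):
    if st[i,4]>30: print("yellow",ce[i],st[i],ray(c,ce[i],139))
# hotplate
w=((im.min(2)>185)).astype(np.uint8);n,l,st,ce=cv2.connectedComponentsWithStats(w)
for i in range(1,n):
    x,y,W,H,a=st[i]
    if x<=250<=x+W and y<=200<=y+H and a>500:
        cn=max(cv2.findContours((l==i).astype(np.uint8),cv2.RETR_EXTERNAL,cv2.CHAIN_APPROX_NONE)[0],key=cv2.contourArea)
        rr=cv2.minAreaRect(cn);bx=cv2.boxPoints(rr);P=np.array([ray(c,p,70) for p in bx]);print("plate",P,P.mean(0))
        print([np.linalg.norm(P[k]-P[k-1]) for k in range(4)])
# dark pixels on the plate: ring and knob
k=((im.max(2)<90)).astype(np.uint8);k[:, :222]=0;k[:,295:]=0;k[:184]=0;k[241:]=0
n,l,st,ce=cv2.connectedComponentsWithStats(k,connectivity=8)
for i in range(1,n):
    x,y,W,H,a=st[i]
    if a>8: print("dark",st[i],ray(c,(x+(W-1)/2,y+(H-1)/2),70),"knob?",ray(c,ce[i],154))
a=d["top"]["img"][170:250,190:305];b2=d["scene"]["img"][150:250,205:320]
cv2.imwrite("pics/z.png",np.hstack([cv2.resize(a,(400,280),interpolation=3),cv2.resize(b2,(400,280),interpolation=3)]))
E
```

```text
yellow [374.48387097 198.67741935] [371 195   8   8  31] [ 533.79801811 -401.36408776  139.        ]
yellow [207.22727273 210.85064935] [201 204  14  15 154] [492.70661683 123.2098023  139.        ]
yellow [161.60645161 216.40645161] [155 210  14  14 155] [474.58922939 265.3195146  139.        ]
plate [[ 398.14379382   83.80674494   70.        ]
 [ 595.74090154   81.35342702   70.        ]
 [ 591.63615699 -160.1121017    70.        ]
 [ 393.9430543  -155.02772601   70.        ]] [494.86597666 -37.49491394  70.        ]
[np.float64(238.87141044430328), np.float64(197.61233703052505), np.float64(241.5004150869216), np.float64(197.7584732146605)]
dark [223 195   7  13  13] [528.22862087  68.13937622  70.        ] knob? [522.92828553  67.67505151 154.        ]
dark [233 202   5   6  26] [516.86238984  38.44180141  70.        ] knob? [512.24235577  36.12818155 154.        ]
```

View pics/z.png

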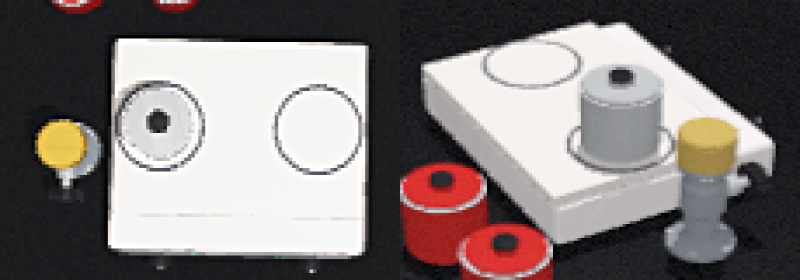

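The crop shows the far ring centred near (318,130), the near ring near (160,125), the pot knob at (158,121), and the cap at (60,143). The pot stands on the near ring.

Run:
```python
import pickle,cv2,numpy as np
from h import *
d=pickle.load(open("c0.pkl","rb"));c=d["top"];g=c["img"].max(2)
s=g[190:225,266:296];ys,xs=np.nonzero(s<190);cn=np.c_[xs+266,ys+190]
print(cn.min(0),cn.max(0));e=cv2.fitEllipse(cn.astype(np.float32));print(e,"far",ray(c,e[0],70), "near scale",ray(c,(236,205.7),70))
# scene: knob top, caps
c=d["scene"];im=c["img"].astype(int);b,gg,r=im[...,0],im[...,1],im[...,2]
m=((r>150)&(gg>100)&(b<110)).astype(np.uint8);n,l,st,ce=cv2.connectedComponentsWithStats(m)
for i in range(1,n):
    if st[i,4]>60: print("yel",ce[i],st[i],"axis mid",ray(c,ce[i],122))
k=(im.max(2)<70).astype(np.uint8);sub=k[165:190,258:280];n,l,st,ce=cv2.connectedComponentsWithStats(sub)
for i in range(1,n): print("knob",ce[i]+[258,165],st[i],ray(c,ce[i]+[258,165],149))
from workcell import bot
R=cv2.Rodrigues(bot.state()["orientation"])[0];print(R)
```

```text
[268 190] [295 224]
((283.22991943359375, 206.93927001953125), (27.91419219970703, 30.14716339111328), 171.71153259277344) far [ 509.70528647 -120.23712196   70.        ] near scale [512.93031127  35.12346801  70.        ]
yel [376.05607477  65.57943925] [361  58  29  16 107] axis mid [-263.87919532 -417.35070011  122.        ]
yel [490.99118943 124.96475771] [471 112  41  27 227] axis mid [-263.32376413  121.84358059  122.        ]
yel [292.82061069 201.90076336] [285 192  17  21 262] axis mid [491.49596789 123.14002367 122.        ]
yel [333.33431953 233.13609467] [324 222  20  23 338] axis mid [472.50218594 265.25933664 122.        ]
knob [278.2 165.4] [19  0  3  2  5] [459.6369629    1.28510324 149.        ]
knob [268.13636364 176.63636364] [ 8 10  6  5 22] [509.31202405  31.05849317 149.        ]
[[-9.68960808e-01  2.47214126e-01 -3.57469143e-04]
 [ 2.47214383e-01  9.68959650e-01 -1.49872513e-03]
 [-2.41328464e-05 -1.54057743e-03 -9.99998813e-01]]
```

```bash
cat >> h.py <<'E'
def plan(pos,turn,n):
    """rows for a straight world path to pos with a turn about tool z"""
    from workcell import bot
    from scipy.spatial.transform import Rotation as Ro
    s=bot.state();R=Ro.from_rotvec(s["orientation"]);d=(np.array(pos)-s["position"])/n
    for i in range(n):
        v=R.inv().apply(d)/400;print([*np.round(v,4).tolist(),0,0,round(turn/n/np.pi,4)])
        R=R*Ro.from_rotvec([0,0,turn/n])
def rep():
    from workcell import bot
    s=bot.state();R=cv2.Rodrigues(s["orientation"])[0]
    print("t",round(s["time_s"],2),"p",s["position"].round(1),"q",s["q"].round(2),"F",s["ft_force"].round(1),"M",s["ft_torque"].round(2),"op",round(s["opening"],3),"ff",round(s["finger_force"],1));print(R.round(3).tolist())
E
python3 -c "
from h import *
plan([511,34,240],1.321,16)"
```

```text
[-0.076, -0.0727, -0.0001, 0, 0, 0.0263]
[-0.0818, -0.0662, -0.0001, 0, 0, 0.0263]
[-0.087, -0.0592, -0.0001, 0, 0, 0.0263]
[-0.0915, -0.0518, -0.0001, 0, 0, 0.0263]
[-0.0955, -0.0441, -0.0001, 0, 0, 0.0263]
[-0.0988, -0.0361, -0.0001, 0, 0, 0.0263]
[-0.1015, -0.0278, -0.0001, 0, 0, 0.0263]
[-0.1034, -0.0194, -0.0001, 0, 0, 0.0263]
[-0.1047, -0.0108, -0.0001, 0, 0, 0.0263]
[-0.1052, -0.0021, -0.0001, 0, 0, 0.0263]
[-0.105, 0.0066, -0.0001, 0, 0, 0.0263]
[-0.1041, 0.0152, -0.0001, 0, 0, 0.0263]
[-0.1025, 0.0238, -0.0001, 0, 0, 0.0263]
[-0.1002, 0.0321, -0.0001, 0, 0, 0.0263]
[-0.0972, 0.0403, -0.0001, 0, 0, 0.0263]
[-0.0935, 0.0482, -0.0001, 0, 0, 0.0263]
```

>>> play_rows([
  [-0.076, -0.073, 0, 0, 0, 0.0263],
  [-0.082, -0.066, 0, 0, 0, 0.0263],
  [-0.087, -0.059, 0, 0, 0, 0.0263],
  [-0.0915, -0.052, 0, 0, 0, 0.0263],
  [-0.0955, -0.044, 0, 0, 0, 0.0263],
  [-0.099, -0.036, 0, 0, 0, 0.0263],
  [-0.1015, -0.028, 0, 0, 0, 0.0263],
  [-0.1035, -0.0195, 0, 0, 0, 0.0263],
], jaw=1, squeeze=40)

```text
time_s: 0.9
position: [333.3, 318.1, 239.2]
orientation: [-1.386, -2.819, 0.0]
ft_force: [0.9, 0.2, -0.2]
opening: 1.001
finger_force: 0.0
```

>>> play_rows([
  [-0.1047, -0.011, 0, 0, 0, 0.0263],
  [-0.105, -0.002, 0, 0, 0, 0.0263],
  [-0.105, 0.0066, 0, 0, 0, 0.0263],
  [-0.104, 0.015, 0, 0, 0, 0.0263],
  [-0.1025, 0.024, 0, 0, 0, 0.0263],
  [-0.1, 0.032, 0, 0, 0, 0.0263],
  [-0.097, 0.04, 0, 0, 0, 0.0263],
  [-0.0935, 0.048, 0, 0, 0, 0.0263],
])

```text
time_s: 1.7
position: [511.0, 32.8, 239.1]
orientation: [-2.226, -2.217, 0.0]
ft_force: [1.4, 1.0, -0.5]
opening: 1.001
finger_force: 0.0
```

```bash
python3 -c "
from h import *
rep();plan([511,34,160],0,4)"
```

```text
t 1.7 p [511.   32.8 239.1] q [-0.31  0.34  0.27  1.8  -0.1   1.02  0.  ] F [ 1.4  1.  -0.5] M [0.04 0.   0.  ] op 1.001 ff 0.0
[[0.004, 1.0, -0.0], [1.0, -0.004, 0.0], [0.0, -0.0, -1.0]]
[0.0008, -0.0, 0.0495, 0, 0, 0.0]
[0.0008, -0.0, 0.0495, 0, 0, 0.0]
[0.0008, -0.0, 0.0495, 0, 0, 0.0]
[0.0008, -0.0, 0.0495, 0, 0, 0.0]
```

>>> play_rows([
  [0.003, 0, 0.06, 0, 0, 0.001],
  [0, 0, 0.06, 0, 0, 0],
  [0, 0, 0.06, 0, 0, 0],
  [0, 0, 0.05, 0, 0, 0],
  [0, 0, 0.04, 0, 0, 0],
  [0, 0, 0.04, 0, 0, 0],
  [0, 0, 0.03, 0, 0, 0],
  [0, 0, 0.02, 0, 0, 0],
])

```text
time_s: 2.5
position: [510.2, 35.5, 94.3]
orientation: [-2.225, -2.216, 0.002]
ft_force: [-0.8, 0.0, 0.1]
opening: 0.999
finger_force: 0.0
```

>>> play_rows([
  [0, 0, 0, 0, 0, 0],
  [0, 0, 0, 0, 0, 0],
  [0, 0, 0, 0, 0, 0],
  [0, 0, 0, 0, 0, 0],
  [0, 0, 0, 0, 0, 0],
  [0, 0, 0, 0, 0, 0],
  [0, 0, 0, 0, 0, 0],
  [0, 0, 0, 0, 0, 0],
], jaw=0.3, squeeze=20)

```text
time_s: 3.3
position: [510.5, 35.4, 95.5]
orientation: [2.226, 2.217, 0.0]
ft_force: [-0.2, -0.9, 0.8]
opening: 0.743
finger_force: 23.9
```

```bash
python3 -c "
from h import *
rep()
from workcell import camera
c=camera('scene');cv2.imwrite('pics/s1.png',cv2.resize(c['img'][110:270,190:370],(720,640))[:600])"
```

```text
t 3.3 p [510.5  35.4  95.5] q [-0.27  0.51  0.22  1.99 -0.18  0.66  0.06] F [-0.2 -0.9  0.8] M [-0.02  0.27 -0.01] op 0.743 ff 23.9
[[0.004, 1.0, 0.0], [1.0, -0.004, 0.0], [0.0, 0.0, -1.0]]
```

View pics/s1.png

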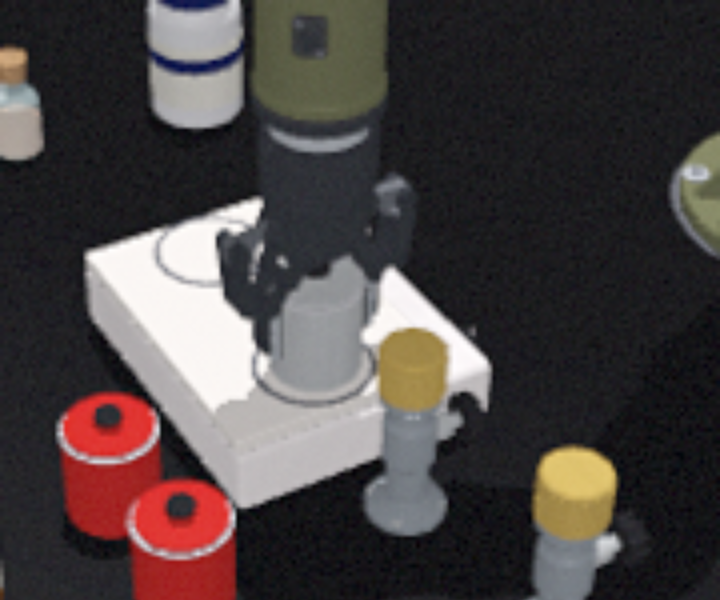

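The pot is gripped upright at an opening of about 63 mm, and no bystander is close. I'll slide it now.

>>> play_rows([
  [-0.01, 0, 0, 0, 0, 0],
  [-0.02, 0, 0, 0, 0, 0],
  [-0.025, 0, 0, 0, 0, 0],
  [-0.03, -0.001, 0, 0, 0, 0],
  [-0.03, 0, 0, 0, 0, 0],
  [-0.03, 0, 0, 0, 0, 0],
  [-0.03, 0, 0, 0, 0, 0],
  [-0.03, 0, 0, 0, 0, 0],
])

```text
time_s: 4.15
position: [510.0, -47.7, 95.5]
orientation: [2.226, 2.216, 0.001]
ft_force: [-1.0, 3.5, 4.7]
opening: 0.746
finger_force: 24.3
```

>>> play_rows([
  [-0.03, 0, 0, 0, 0, 0],
  [-0.03, 0, 0, 0, 0, 0],
  [-0.03, -0.001, 0, 0, 0, 0],
  [-0.03, 0, 0, 0, 0, 0],
  [-0.025, 0, 0, 0, 0, 0],
  [-0.015, 0, 0, 0, 0, 0],
  [-0.008, 0, 0, 0, 0, 0],
  [0, 0, 0, 0, 0, 0],
])

```text
time_s: 4.95
position: [509.0, -115.4, 95.5]
orientation: [2.227, 2.215, -0.0]
ft_force: [-0.4, 0.7, 5.8]
opening: 0.745
finger_force: 24.4
```

```bash
python3 -c "
from h import *
rep()
from workcell import camera
c=camera('scene');cv2.imwrite('pics/s2.png',cv2.resize(c['img'][110:260,190:370],(720,600)))"
```

```text
t 4.95 p [ 509.  -115.4   95.5] q [ 0.04  0.53  0.2   1.96 -0.16  0.67  0.34] F [-0.4  0.7  5.8] M [ 0.18  0.08 -0.01] op 0.745 ff 24.4
[[0.006, 1.0, 0.0], [1.0, -0.006, -0.001], [-0.001, 0.0, -1.0]]
```

View pics/s2.png

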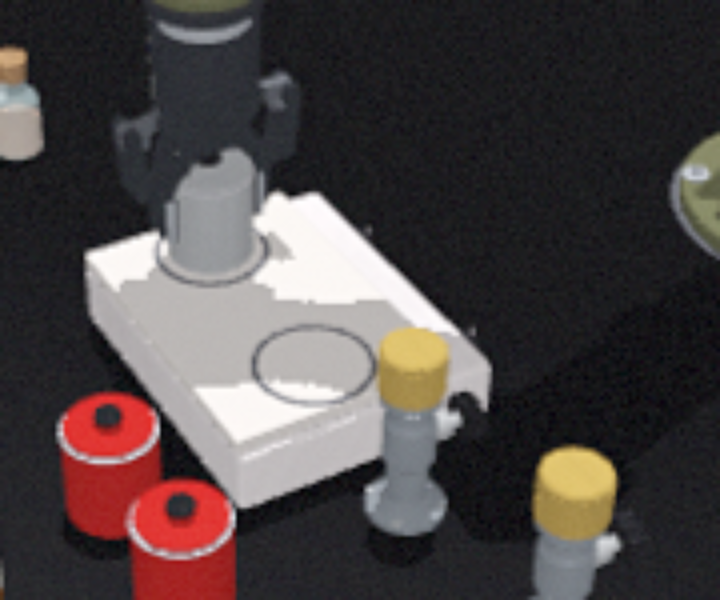

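The pot sits upright inside the far ring; its base spans about 178–255 and the ring 157–268 in the crop. I'll release it and rise.

>>> play_rows([
  [0, 0, 0, 0, 0, 0],
  [0, 0, 0, 0, 0, 0],
  [0, 0, 0, 0, 0, 0],
  [0, 0, 0, 0, 0, 0],
  [0, 0, -0.01, 0, 0, 0],
  [0, 0, -0.03, 0, 0, 0],
  [0, 0, -0.05, 0, 0, 0],
  [0, 0, -0.05, 0, 0, 0],
], jaw=1)

```text
time_s: 5.8
position: [509.1, -113.8, 152.7]
orientation: [2.226, 2.217, -0.0]
ft_force: [-0.0, -0.1, 0.0]
opening: 1.0
finger_force: 0.0
```

>>> play_rows([
  [0, 0, -0.06, 0, 0, 0],
  [0, 0, -0.06, 0, 0, 0],
  [0.02, 0, -0.06, 0, 0, 0],
  [0.06, 0, -0.03, 0, 0, 0],
  [0.1, 0, 0, 0, 0, 0],
  [0.1, 0, 0, 0, 0, 0],
  [0.1, 0, 0, 0, 0, 0],
  [0.08, 0, 0, 0, 0, 0],
])

```text
time_s: 6.6
position: [509.6, 72.7, 236.5]
orientation: [2.224, 2.218, 0.002]
ft_force: [-0.3, -0.5, 0.2]
opening: 1.002
finger_force: 0.0
```

Run:
```python
from h import *
import pickle
rep()
from workcell import camera
c=camera('scene');d=camera('top');pickle.dump((c,d),open('c1.pkl','wb'))
def circ(P,r):
    a=np.linspace(0,2*np.pi,60);return np.array([[P[0]+r*np.cos(t),P[1]+r*np.sin(t),P[2]] for t in a])
cv2.imwrite('pics/s3.png',np.hstack([cv2.resize(c['img'][110:250,190:330],(400,400)),cv2.resize(d['img'][170:260,195:305],(400,400))]))
```

```text
t 6.6 p [509.6  72.7 236.5] q [-0.33  0.34  0.2   1.8  -0.08  1.01 -0.11] F [-0.3 -0.5  0.2] M [-0.01 -0.03 -0.08] op 1.002 ff 0.0
[[0.003, 1.0, 0.001], [1.0, -0.003, 0.001], [0.001, 0.001, -1.0]]
```

View pics/s3.png

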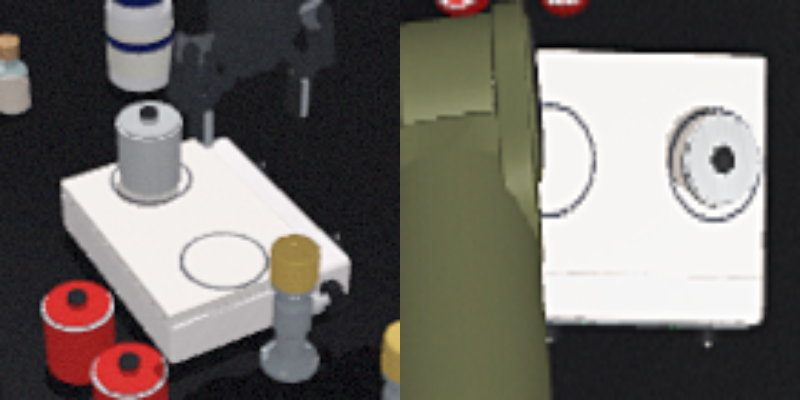

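The pot stands released inside the far ring, and the cap sits undisturbed on its outlet. Next I'll go over the cap.

>>> play_rows([
  [0.05, -0.018, 0, 0, 0, 0],
  [0.05, -0.018, 0, 0, 0, 0],
  [0.026, -0.008, 0.02, 0, 0, 0],
  [0, 0, 0.06, 0, 0, 0],
  [0, 0, 0.06, 0, 0, 0],
  [0, 0, 0.06, 0, 0, 0],
  [0, 0, 0.04, 0, 0, 0],
  [0, 0, 0.03, 0, 0, 0],
])

```text
time_s: 7.5
position: [492.2, 119.5, 126.1]
orientation: [2.227, 2.216, -0.002]
ft_force: [-0.1, 0.4, -0.3]
opening: 1.0
finger_force: 0.0
```

```bash
python3 -c "
from h import *
rep();plan([492,123.2,108],0,1)"
```

```text
t 7.5 p [492.2 119.5 126.1] q [-0.4   0.46  0.16  1.97 -0.11  0.73 -0.18] F [-0.1  0.4 -0.3] M [0.02 0.02 0.01] op 1.0 ff 0.0
[[0.005, 1.0, -0.001], [1.0, -0.005, -0.001], [-0.001, -0.001, -1.0]]
[0.0092, -0.0005, 0.0452, 0, 0, 0.0]
```

>>> play_rows([
  [0.009, 0, 0.02, 0, 0, 0],
  [0, 0, 0.02, 0, 0, 0],
  [0, 0, 0, 0, 0, 0],
  [0, 0, 0, 0, 0, 0],
  [0, 0, 0, 0, 0, 0],
  [0, 0, 0, 0, 0, 0],
  [0, 0, 0, 0, 0, 0],
  [0, 0, 0, 0, 0, 0],
])

```text
time_s: 8.3
position: [492.6, 124.3, 111.5]
orientation: [2.226, 2.217, 0.001]
ft_force: [-0.1, 0.3, 0.4]
opening: 0.998
finger_force: 0.0
```

>>> play_rows([
  [0, 0, 0, 0, 0, 0],
  [0, 0, 0, 0, 0, 0],
  [0, 0, 0, 0, 0, 0],
  [0, 0, 0, 0, 0, 0],
  [0, 0, 0, 0, 0, 0],
  [0, 0, 0, 0, 0, 0],
  [0, 0, 0, 0, 0, 0],
  [0, 0, 0, 0, 0, 0],
], jaw=-0.2, squeeze=30)

```text
time_s: 9.1
position: [492.6, 124.3, 111.4]
orientation: [2.226, 2.217, 0.0]
ft_force: [-1.0, 0.0, 3.5]
opening: 0.508
finger_force: 30.6
```

```bash
python3 -c "
from h import *
rep()"
```

```text
t 9.1 p [492.6 124.3 111.4] q [-0.4   0.48  0.16  1.98 -0.11  0.69 -0.18] F [-1.   0.   3.5] M [-0.01  0.09 -0.  ] op 0.508 ff 30.6
[[0.004, 1.0, 0.0], [1.0, -0.004, 0.0], [0.0, 0.0, -1.0]]
```

>>> play_rows([
  [0, 0, 0, 0, 0, 0.008],
  [0, 0, 0, 0, 0, 0.008],
  [0, 0, 0, 0, 0, 0.008],
  [0, 0, 0, 0, 0, 0.008],
  [0, 0, 0, 0, 0, 0.008],
  [0, 0, 0, 0, 0, 0.008],
  [0, 0, 0, 0, 0, 0.008],
  [0, 0, 0, 0, 0, 0],
])

```text
time_s: 9.9
position: [492.8, 124.3, 111.4]
orientation: [2.414, 2.01, 0.001]
ft_force: [0.5, 0.3, 4.9]
opening: 0.512
finger_force: 30.9
```

```bash
python3 -c "
from h import *
rep()"
```

```text
t 9.9 p [492.8 124.3 111.4] q [-0.44  0.49  0.21  1.98 -0.15  0.69 -0.32] F [0.5 0.3 4.9] M [-0.1  -0.02 -0.08] op 0.512 ff 30.9
[[0.181, 0.983, 0.0], [0.983, -0.181, -0.0], [0.0, 0.0, -1.0]]
```

>>> play_rows([
  [0, 0, 0, 0, 0, 0.008],
  [0, 0, 0, 0, 0, 0.008],
  [0, 0, 0, 0, 0, 0.008],
  [0, 0, 0, 0, 0, 0.008],
  [0, 0, 0, 0, 0, 0.008],
  [0, 0, 0, 0, 0, 0.008],
  [0, 0, 0, 0, 0, 0.008],
  [0, 0, 0, 0, 0, 0],
])

```text
time_s: 10.7
position: [492.8, 124.4, 111.4]
orientation: [2.581, 1.79, 0.001]
ft_force: [0.7, -0.5, 5.2]
opening: 0.508
finger_force: 30.9
```

```bash
python3 -c "
from h import *
rep()"
```

```text
t 10.7 p [492.8 124.4 111.4] q [-0.47  0.49  0.26  1.98 -0.19  0.69 -0.45] F [ 0.7 -0.5  5.2] M [-0.13 -0.06 -0.07] op 0.508 ff 30.9
[[0.35, 0.937, 0.001], [0.937, -0.35, 0.0], [0.0, 0.0, -1.0]]
```

>>> play_rows([
  [0, 0, 0, 0, 0, 0.02],
  [0, 0, 0, 0, 0, 0.03],
  [0, 0, 0, 0, 0, 0.03],
  [0, 0, 0, 0, 0, 0.03],
  [0, 0, 0, 0, 0, 0.03],
  [0, 0, 0, 0, 0, 0.03],
  [0, 0, 0, 0, 0, 0.03],
  [0, 0, 0, 0, 0, 0.02],
])

```text
time_s: 11.5
position: [493.0, 124.6, 111.4]
orientation: [3.036, 0.806, 0.002]
ft_force: [1.7, 0.7, 4.8]
opening: 0.509
finger_force: 30.7
```

```bash
python3 -c "
from h import *
rep()"
```

```text
t 11.5 p [493.  124.6 111.4] q [-0.61  0.52  0.47  1.98 -0.35  0.72 -0.98] F [1.7 0.7 4.8] M [-0.05 -0.26  0.07] op 0.509 ff 30.7
[[0.868, 0.496, 0.001], [0.496, -0.868, 0.0], [0.001, 0.0, -1.0]]
```

>>> play_rows([
  [0, 0, 0, 0, 0, 0.03],
  [0, 0, 0, 0, 0, 0.03],
  [0, 0, 0, 0, 0, 0.03],
  [0, 0, 0, 0, 0, 0.03],
  [0, 0, 0, 0, 0, 0.03],
  [0, 0, 0, 0, 0, 0.03],
  [0, 0, 0, 0, 0, 0.03],
  [0, 0, 0, 0, 0, 0.03],
])

```text
time_s: 12.3
position: [493.5, 123.8, 111.5]
orientation: [3.119, -0.369, 0.003]
ft_force: [1.9, -2.4, 1.7]
opening: 0.511
finger_force: 30.5
```

>>> play_rows([
  [0, 0, 0, 0, 0, 0.01],
  [0, 0, 0, 0, 0, 0.01],
  [0, 0, 0, 0, 0, 0.01],
  [0, 0, 0, 0, 0, 0.01],
  [0, 0, 0, 0, 0, 0.01],
  [0, 0, 0, 0, 0, 0.01],
  [0, 0, 0, 0, 0, 0.005],
  [0, 0, 0, 0, 0, 0],
])

```text
time_s: 13.1
position: [493.2, 123.4, 111.4]
orientation: [3.067, -0.679, 0.003]
ft_force: [3.4, -4.2, 2.6]
opening: 0.508
finger_force: 30.5
```

```bash
python3 -c "
from h import *
rep()"
```

```text
t 13.1 p [493.2 123.4 111.4] q [-0.78  0.59  0.75  1.98 -0.56  0.79 -1.71] F [ 3.4 -4.2  2.6] M [-0.94 -0.71  0.09] op 0.508 ff 30.5
[[0.907, -0.422, 0.001], [-0.422, -0.907, -0.001], [0.002, 0.0, -1.0]]
```

>>> play_rows([
  [0, 0, 0, 0, 0, 0.008],
  [0, 0, 0, 0, 0, 0.008],
  [0, 0, 0, 0, 0, 0.004],
  [0, 0, 0, 0, 0, 0],
  [0, 0, -0.002, 0, 0, 0],
  [0, 0, -0.002, 0, 0, 0],
  [0, 0, -0.002, 0, 0, 0],
  [0, 0, 0, 0, 0, 0],
])

```text
time_s: 13.9
position: [493.7, 123.3, 113.6]
orientation: [3.044, -0.774, 0.004]
ft_force: [5.5, -5.1, -2.3]
opening: 0.513
finger_force: 31.4
```

```bash
python3 -c "
from h import *
rep()"
```

```text
t 13.9 p [493.7 123.3 113.6] q [-0.79  0.59  0.77  1.98 -0.57  0.8  -1.76] F [ 5.5 -5.1 -2.3] M [-1.08 -1.23  0.06] op 0.513 ff 31.4
[[0.879, -0.478, 0.002], [-0.478, -0.879, -0.002], [0.003, 0.0, -1.0]]
```

>>> play_rows([
  [0, 0, -0.005, 0, 0, 0],
  [0, 0, -0.01, 0, 0, 0],
  [0, 0, -0.01, 0, 0, 0],
  [0, 0, -0.01, 0, 0, 0],
  [0, 0, -0.01, 0, 0, 0],
  [0, 0, -0.01, 0, 0, 0],
  [0, 0, -0.005, 0, 0, 0],
  [0, 0, 0, 0, 0, 0],
])

```text
time_s: 14.7
position: [492.0, 124.9, 137.6]
orientation: [-3.045, 0.772, 0.002]
ft_force: [0.4, 0.0, -2.0]
opening: 0.508
finger_force: 31.8
```

```bash
python3 -c "
from h import *
rep()"
```

```text
t 14.7 p [492.  124.9 137.6] q [-0.82  0.56  0.81  1.95 -0.54  0.85 -1.79] F [ 0.4  0.  -2. ] M [-0.03 -0.   -0.03] op 0.508 ff 31.8
[[0.879, -0.477, -0.001], [-0.477, -0.879, 0.001], [-0.001, -0.0, -1.0]]
```

Only the cap's weight (2 N) registers and the side force has gone, so the cap is free. I'll raise it a bit further, hold still, and check.

>>> play_rows([
  [0, 0, -0.01, 0, 0, 0],
  [0, 0, -0.015, 0, 0, 0],
  [0, 0, -0.015, 0, 0, 0],
  [0, 0, -0.01, 0, 0, 0],
  [0, 0, -0.005, 0, 0, 0],
  [0, 0, 0, 0, 0, 0],
  [0, 0, 0, 0, 0, 0],
  [0, 0, 0, 0, 0, 0],
])

```text
time_s: 15.5
position: [492.4, 124.3, 159.5]
orientation: [3.045, -0.773, -0.001]
ft_force: [-0.3, 1.0, -2.2]
opening: 0.508
finger_force: 31.8
```

```bash
python3 -c "
from h import *
rep()
from workcell import camera
c=camera('scene');cv2.imwrite('pics/s4.png',cv2.resize(c['img'][110:260,190:370],(720,600)))"
```

```text
t 15.5 p [492.4 124.3 159.5] q [-0.84  0.54  0.83  1.93 -0.5   0.9  -1.82] F [-0.3  1.  -2.2] M [ 0.01  0.03 -0.  ] op 0.508 ff 31.8
[[0.879, -0.477, -0.0], [-0.477, -0.879, -0.0], [-0.0, 0.0, -1.0]]
```

View pics/s4.png

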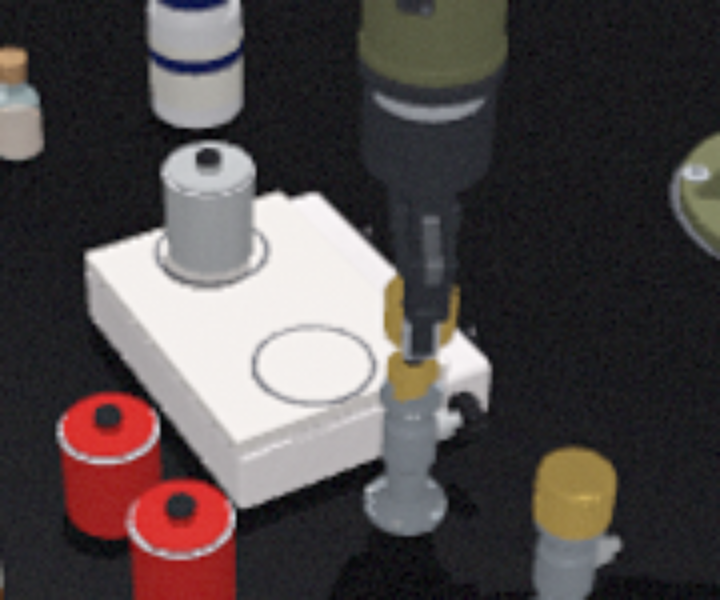

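The cap is held clear above the bare brass nipple (crop about (413,375)), and the pot stands in the far ring (about (210,230)). The arm is still, so I'll hand the job in.

```bash
python3 -c "
from workcell import order
print(order.close_job())"
```

```text
the job is handed in; nothing more can be done
None
```

The job is handed in at about 16 s: the pot was slid into the far ring and let go, and the cap was unscrewed clockwise (felt that way only, as it turned freely past 0.15 rad) and is held just above the outlet, nothing else touched.

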